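# Sort the bearings from the nuts over the drop flaps of a sorting tray

## Robot

A 7-joint arm with a two-finger parallel gripper is mounted at the origin on a cart in front of the work surface, level with it; the furniture and walls round the work are solid. World frame = base frame: x ahead of the robot, y to its left, z up, the work surface at z = 0. Lengths are in m, angles in rad, forces in N, time in s.
With the tool pointing down it reaches from about 0.4 to 0.9 m from the base axis. Payload 5.6 kg.
Tool frame: the origin (TCP) lies between the finger pads; the fingertips stand 14 mm ahead of it and the grasp point (between the pads) lies 5 mm behind it; z points along the fingers, y is the line along which they close (so a half turn about z gives the same grasp; the last joint's range is limited). The gripper opens to 92 mm and grips with 3 to 60 N. Pads are 20 mm wide; open, the fingers measure 128 mm over their backs; the gripper's body (75 mm by 189 mm) begins 69 mm behind the grasp point.
Start: joints at [1.234, 0.468, -0.012, 1.603, 0.006, 1.071, -0.056], TCP at [0.188, -0.622, 0.229] pointing down, gripper open.
Joint ranges: [-2.53, 2.53], [-0.31, 2.02], [-1.57, 1.55], [0.28, 2.44], [-1.29, 4.43], [0.15, 1.84], [-2.92, 2.92]. Speed limits (rad/s): [2.57, 2.57, 3.14, 3.14, 3.14, 3.14, 3.14].

## Interface

Orientations are given as a rotation vector (axis times angle).
In Python, from bench import arm gives the robot as it stands.
- The arm moves only by the tool servo_tool, never from a script. Its argument "targets" is a list of rows, each a list of 7 numbers: the closure, from 0 (fully open) to 1 (shut), then the shift along the tool's x, y, z in cm, then the turn, a rotation vector about the tool's x, y, z in degrees. In form: [[jaw, x, y, z, ax, ay, az], ...]. A call has 1 to 12 rows; each row shifts and turns the commanded pose from where the row before left it, along the tool's axes as they then stand; what a row does not reach is not made up. A row lasts 1/10 s, in which the tool goes at most 50 mm and 8.59 degrees, less where a joint would pass 70% of its speed; a pose out of reach is approached as far as the arm can. A call is refused whole if a number of a shift passes 5 or a number of a turn 8.59, either way. A call with a gripper value outside its range is refused whole. The fingers move at their own pace and stop on an object; the grip force is fixed at half the most. Time passes only in rows, so rows that do not move let the fingers close. It gives the time, the measured TCP pose, the force, the opening and the grip force at its end, in the units of the state.
- arm.get_state(): the state, without advancing time (a new reading comes with each control period).
- arm.grab_frame(name): name is "side" or "top"; returns the picture (400x640x3 uint8, blue, green, red); there is no depth.
- arm.camera_info(name): a dict with "K" (3x3 intrinsics, pixels), "R" (3x3) and "t" (3): a world point X has camera coordinates R X + t. Camera axes: x right, y down, z forward; pixel columns grow to the right and rows downward; lengths in m; the calibration is good to about 2 mm. A picture is of the moment at which its call begins. camera_info takes no time and is no camera call.
- arm.sign_off(): hands the job in; it is judged then, once.
Trained networks look in the newest picture that a camera, given by its name, has taken for a name from the list of things; names that differ only in an ending like _2 or _b are one class to them, and where a whole thing is asked for, a point or a joint stands for the part that bears it (a point fixed in the world has none). Each returns a list of dicts, best first, with "confidence" (0 to 1); they miss things now and then, are a little off and sometimes report something else, mostly with a low value. They report only what shows in the picture. A call takes as long as a camera call. They do not tell look-alikes from the thing itself.
- arm.boxes_of(query, camera): "centre" ([x, y, z] in m, in world coordinates, good to about 4 mm: the middle of the surface that is visible of it).
- arm.place_of(query, camera): "centre" ([x, y, z] in m, in world coordinates, good to about 4 mm: a listed point, or the origin of a listed thing).
The state is a dict: "t": time; "joint_positions": joint angles; "joint_vel": joint speeds; "effort": joint torques, N m; "tcp_pos": TCP position; "orientation": TCP orientation; "force": force on the tool from outside, world axes, zero at the start; "wrist_torque": the same for the moment, N m; "finger_gap": opening from 0.0 (shut) to 1.0 (fully open); "grasp_force": force on a finger pad.
Only numpy, scipy, OpenCV 4.12 (cv2) and the standard library are available. Lean on these libraries where they do the work, as an engineer would, in place of code of your own. Each camera call takes 0.05 s, during which the arm holds its last target. There are 200 camera calls.

## Task

Slide the two blue bins along the bench, in between their guides, until each is fully home against the sorting tray, and empty the tray: slide each bearing and each nut along the deck and out over the drop flap into the bin that already has its own kind in it. Slide everything - neither parts nor bins are to be picked up - and leave the grease tin, the wood block and the air driver where they are.

Things in the scene. Friction and masses are not known exactly. Their poses are not given: they have to be found in the camera images.
- tray: Grey sorting tray on a solid pedestal, fixed. Origin: centre of its footprint at bench height; x away from the robot, y to its left end, z up. Flat deck 75 mm above the bench, 240 (x) x 240 mm (y) inside, with a rim 14 mm high, 3 mm thick, but for a mouth 100 mm wide amid each end (y = +-120 mm), closed by a drop flap. The deck's ends stand 13 mm out over the pedestal (y = +-110 mm).
- left_mouth (a point): Middle of the left (+y) mouth, on the deck's edge, 123 mm from the tray's centre, 75 mm above the bench; axes as the tray's. Beyond it the open flap slopes 40 degrees down over the bin to 148 mm from the tray's centre, its tip 53 mm above the bench. The flap is slippery: a part mostly slides off it by itself.
- right_mouth (a point): Middle of the right (-y) mouth, on the deck's edge, 123 mm from the tray's centre, 75 mm above the bench; axes as the tray's. Beyond it the open flap slopes 40 degrees down over the bin to 148 mm from the tray's centre, its tip 53 mm above the bench. The flap is slippery: a part mostly slides off it by itself.
- left_dock (a point): Where the centre of the underside of the bin at the tray's left (+y) end lies when it is fully home, 167.5 mm from the tray's origin: its wall touches the pedestal, its rim is under the deck's edge. Axes as the tray's. Two low slippery steel guides (18 mm high) take the bin with 3.5 mm to spare each side; straight to 152 mm from the tray's origin, then flared outwards to 175 mm.
- right_dock (a point): Where the centre of the underside of the bin at the tray's right (-y) end lies when it is fully home, 167.5 mm from the tray's origin: its wall touches the pedestal, its rim is under the deck's edge. Axes as the tray's. Two low slippery steel guides (18 mm high) take the bin with 3.5 mm to spare each side; straight to 152 mm from the tray's origin, then flared outwards to 175 mm.
- left_flap (a joint): Hinge of the steel drop flap (96 mm wide, 32 mm long) in the tray's left (+y) mouth. 0 = shut: it stands up, leaning 8 degrees inwards by its own weight. A light push outwards (under 1 N), also by a part slid against it, takes it over; past about 0.14 rad it falls open by itself to its stop at 2.41 rad and is then a chute into the bin.
- right_flap (a joint): Hinge of the steel drop flap (96 mm wide, 32 mm long) in the tray's right (-y) mouth. 0 = shut: it stands up, leaning 8 degrees inwards by its own weight. A light push outwards (under 1 N), also by a part slid against it, takes it over; past about 0.14 rad it falls open by itself to its stop at 2.41 rad and is then a chute into the bin.
- bearing_bin: Loose blue open bin with a ball bearing in it, else like the other bin: 130 (x) x 115 (y) x 46 mm outside, walls 3 mm, floor 6 mm, 0.4 kg (hidden, 0.28 to 0.56). Origin: centre of its underside; y axis roughly along the tray's y. Starts on the bench 90 to 123 mm out from its home at one end of the tray, askew; which end varies.
- nut_bin: Loose blue open bin with a hexagon nut in it, else like the other bin: 130 (x) x 115 (y) x 46 mm outside, walls 3 mm, floor 6 mm, 0.4 kg (hidden, 0.28 to 0.56). Origin: centre of its underside; y axis roughly along the tray's y. Starts on the bench 90 to 123 mm out from its home at one end of the tray, askew; which end varies.
- sample_bearing: Ball bearing that already lies in the bearings' bin, the same as the bearings on the tray (42 mm diameter, 12 mm thick); it stays in. Its origin is the centre of its underside.
- sample_nut: Hexagon nut that already lies in the nuts' bin, the same as the nuts on the tray (36 mm across flats, 14 mm high); it stays in. Its origin is the centre of its underside.
- bearing_1: Sealed ball bearing lying flat on the tray's deck at the start: a steel ring with a black seal, outer diameter 42 mm, 12 mm thick, about 0.07 kg (hidden, 0.05 to 0.1). Its origin is the centre of its underside.
- bearing_2: Sealed ball bearing lying flat on the tray's deck at the start: a steel ring with a black seal, outer diameter 42 mm, 12 mm thick, about 0.07 kg (hidden, 0.05 to 0.1). Its origin is the centre of its underside.
- bearing_3: Sealed ball bearing lying flat on the tray's deck at the start: a steel ring with a black seal, outer diameter 42 mm, 12 mm thick, about 0.07 kg (hidden, 0.05 to 0.1). Its origin is the centre of its underside.
- nut_1: Thin dark steel hexagon nut lying flat on the tray's deck at the start: 36 mm across flats, 41.6 mm across corners, 14 mm high, about 0.08 kg (hidden, 0.05 to 0.12). Its origin is the centre of its underside.
- nut_2: Thin dark steel hexagon nut lying flat on the tray's deck at the start: 36 mm across flats, 41.6 mm across corners, 14 mm high, about 0.08 kg (hidden, 0.05 to 0.12). Its origin is the centre of its underside.
- grease_tin: Bystander: low cream tin, 72 mm diameter, 40 mm high, on the bench behind the right bin's lane. Its origin is the centre of its underside.
- wood_block: Bystander: upright wooden block 32 x 32 x 55 mm on the bench in front of the left bin's lane. Its origin is the centre of its underside.
- air_driver: Bystander: straight black air screwdriver, 33 x 235 x 41 mm, lying along its y axis on the bench behind the left bin's lane. Its origin is the centre of its underside.
Not all that is in view belongs to the job. Leave any yellow look-alike of the bearing_2 alone.

How it is judged:
On the way:
1. both bins are home against the tray (each bin's centre within 10 mm of its dock) ((horizontal distance between bearing_bin and left_dock below 0.01 m or horizontal distance between bearing_bin and right_dock below 0.01 m) and (horizontal distance between nut_bin and left_dock below 0.01 m or horizontal distance between nut_bin and right_dock below 0.01 m)), for 0.2 s.
At the end, for the whole second after the job is handed in: Both bins are home (centre within 10 mm of their dock, seen from above); all three bearings and the sample bearing lie at rest in the bearings' bin and both nuts and the sample nut in the nuts' bin (centre inside the bin's walls, underside less than 44 mm above the bin's underside) (all of step 1 and x of bearing_1 in the frame of bearing_bin between -0.06 and 0.06 m and y of bearing_1 in the frame of bearing_bin between -0.053 and 0.053 m and z of each of bearing_1, bearing_2, bearing_3, sample_bearing in the frame of bearing_bin below 0.044 m and linear speed of each of bearing_1, bearing_2, bearing_3, nut_1, nut_2, sample_bearing, sample_nut below 0.03 m/s and x of bearing_2 in the frame of bearing_bin between -0.06 and 0.06 m and y of bearing_2 in the frame of bearing_bin between -0.053 and 0.053 m and x of bearing_3 in the frame of bearing_bin between -0.06 and 0.06 m and y of bearing_3 in the frame of bearing_bin between -0.053 and 0.053 m and x of nut_1 in the frame of nut_bin between -0.06 and 0.06 m and y of nut_1 in the frame of nut_bin between -0.053 and 0.053 m and z of each of nut_1, nut_2, sample_nut in the frame of nut_bin below 0.044 m and x of nut_2 in the frame of nut_bin between -0.06 and 0.06 m and y of nut_2 in the frame of nut_bin between -0.053 and 0.053 m and x of sample_bearing in the frame of bearing_bin between -0.06 and 0.06 m and y of sample_bearing in the frame of bearing_bin between -0.053 and 0.053 m and x of sample_nut in the frame of nut_bin between -0.06 and 0.06 m and y of sample_nut in the frame of nut_bin between -0.053 and 0.053 m); the robot touches nothing.
It fails at once if a part is lifted off the deck (its origin more than 22 mm above the deck) (height (world z) of any of bearing_1, bearing_2, bearing_3, nut_1, nut_2 above 0.097 m).
It fails at once if a bin or a part in it is picked up (bin's underside more than 15 mm, sample more than 60 mm above the bench) (height (world z) of any of bearing_bin, nut_bin above 0.015 m or height (world z) of any of sample_bearing, sample_nut above 0.06 m).
It fails at once if the grease tin, the wood block or the air driver is moved by more than 20 mm (distance of any of grease_tin, wood_block, air_driver from where it was at the start of the episode above 0.02 m).
It also fails if it takes over 72 s, if anything falls off the work surface, if the arm or the gripper's body presses on something with over 40 N, if the wrist force passes 120 N, or if a joint passes its speed limit or range.

## Working session

There is one attempt and no reset: what is moved stays moved. The work goes in short steps, Python scripts to look and compute and a tool call to move; the robot and the scene stay as the last step left them, time stands still between calls to the robot, and variables do not carry over. Pictures are saved under pics/ and viewed, at most 10 in all, crops included, and the job is handed in when it is done.

Besides the shell and the picture viewer there is one more tool, called after "Request:" as name(argument=value, ...), one argument or row to a line, values as JSON. servo_tool: Moves the arm, as the interface text tells. Its arguments: {"type":"object","properties":{"targets":{"type":"array","items":{"type":"array","items":{"type":"number"}}}},"required":["targets"]}

```bash
mkdir -p pics
cat > h.py <<'E'
from bench import arm
import numpy as np, cv2
def snap(n,f):
    im=arm.grab_frame(n); cv2.imwrite('pics/'+f,im); return im
def ray(n,u,v,z):
    c=arm.camera_info(n);K,R,t=map(np.array,(c['K'],c['R'],c['t']))
    d=R.T@np.linalg.inv(K)@[u,v,1]; o=-R.T@t
    return (o+d*(z-o[2])/d[2]).round(4)
def pix(n,X):
    c=arm.camera_info(n);p=np.array(c['K'])@(np.array(c['R'])@X+np.array(c['t']));return (p[:2]/p[2]).round(1)
E
python3 - <<'E'
from h import *
snap('top','t0.png'); snap('side','s0.png')
s=arm.get_state(); print(s['t'],s['tcp_pos'],s['orientation'])
for q in ['tray','left_mouth','right_mouth','left_dock','right_dock','bearing_bin','nut_bin','sample_bearing','sample_nut','bearing_1','nut_1','grease_tin','wood_block','air_driver']:
    print(q,[(np.round(d['centre'],3).tolist(),round(d['confidence'],2)) for d in arm.place_of(q,'top')])
E
```

```text
0.1 [ 0.18801631 -0.62171147  0.22776597] [-3.10630841e+00 -4.59471004e-01  5.66982633e-04]
tray [([0.56, 0.024, 0.002], 0.94), ([0.559, -0.236, 0.005], 0.37)]
left_mouth [([0.539, 0.147, 0.077], 0.73)]
right_mouth [([0.57, -0.097, 0.075], 0.94)]
left_dock []
right_dock []
bearing_bin [([0.521, 0.294, 0.003], 0.95), ([0.555, -0.236, 0.005], 0.43)]
nut_bin [([0.584, -0.242, -0.001], 0.74), ([0.564, 0.027, 0.074], 0.55), ([0.614, 0.096, 0.075], 0.15)]
sample_bearing [([0.544, 0.328, 0.007], 0.5)]
sample_nut [([0.556, -0.236, 0.004], 0.53), ([0.513, -0.039, 0.077], 0.43)]
bearing_1 [([0.614, 0.094, 0.076], 0.57), ([0.363, 0.086, 0.001], 0.57), ([0.626, -0.024, 0.075], 0.54), ([0.411, 0.426, -0.0], 0.51), ([0.49, 0.07, 0.075], 0.5), ([0.584, -0.244, -0.004], 0.31)]
nut_1 [([0.567, 0.028, 0.074], 0.53), ([0.51, -0.039, 0.075], 0.41)]
grease_tin [([0.732, -0.16, -0.002], 0.71)]
wood_block [([0.419, 0.185, -0.001], 0.45)]
air_driver [([0.674, 0.268, -0.003], 0.81)]
```

View pics/t0.png

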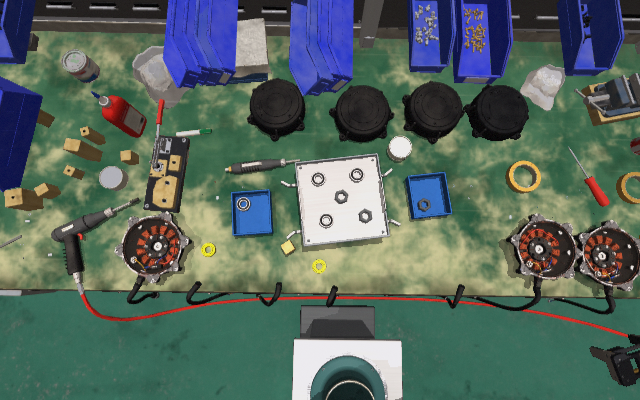

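View pics/s0.png

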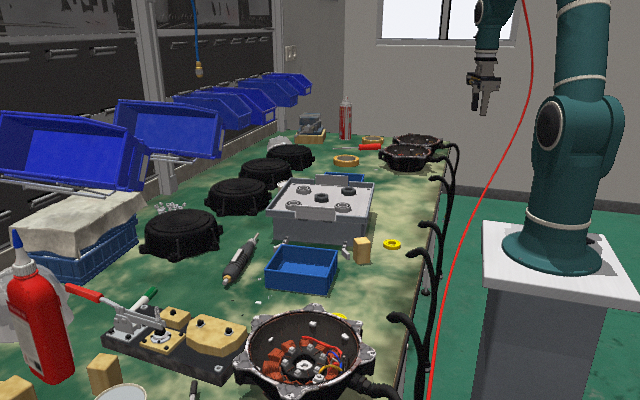

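The top view shows the tray around (341,200), yawed a few degrees. Bearings are at (318,180), (357,175) and (326,221), and nuts at (341,197) and (365,216). The bearing bin is on the left at (252,213) and the nut bin on the right at (430,195). The yellow decoys lie on the bench at (319,266) and (208,249). The side view agrees: both flaps are shut and the block stands in front of the left lane.

Run:
```python
from h import *
im=cv2.imread('pics/t0.png')
cv2.imwrite('pics/c0.png',cv2.resize(im[140:260,220:460],(800,400),interpolation=cv2.INTER_CUBIC))
hsv=cv2.cvtColor(im,cv2.COLOR_BGR2HSV)
def rect(m,box,z):
    x0,y0,x1,y1=box; mm=np.zeros_like(m); mm[y0:y1,x0:x1]=m[y0:y1,x0:x1]
    n,l,s,_=cv2.connectedComponentsWithStats(mm); k=1+s[1:,4].argmax()
    c=max(cv2.findContours((l==k).astype(np.uint8),0,2)[0],key=cv2.contourArea)
    p=np.array([ray('top',*q[0],z)[:2] for q in c],np.float32)*1000
    r=cv2.minAreaRect(p); print(s[k],np.round(r[0]),np.round(r[1]),round(r[2],1))
blue=cv2.inRange(hsv,(95,90,50),(125,255,255))
rect(blue,(220,180,285,250),.046); rect(blue,(400,160,460,230),.046)
white=cv2.inRange(hsv,(0,0,150),(180,60,255)); rect(white,(290,150,398,255),.08)
```

```text
[ 231  189   42   47 1645] [517. 292.] [136. 121.] 4.8
[ 405  171   48   48 1699] [ 579. -239.] [135. 128.] 7.5
[ 295  157   95   89 5879] [556.  25.] [248. 254.] 6.8
```

View pics/c0.png

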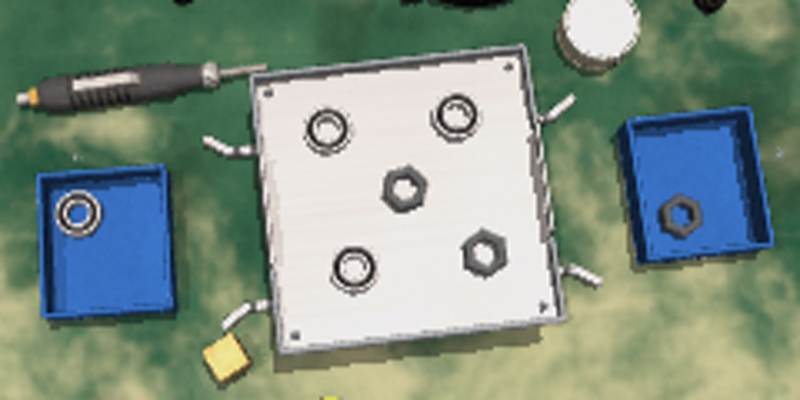

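```bash
cat >> h.py <<'E'
C=np.array([.557,.025]);A=np.radians(7.0);X=np.array([np.cos(A),np.sin(A)]);Y=np.array([-np.sin(A),np.cos(A)])
def tr(p): d=np.array(p)[:2]-C; return np.round([d@X*1000,d@Y*1000],0)
def wo(tx,ty): return C+tx*X+ty*Y
def st():
    s=arm.get_state(); r=cv2.Rodrigues(np.array(s['orientation']))[0]
    print('t %.1f tray'%s['t'],tr(s['tcp_pos']),'z',round(s['tcp_pos'][2]*1000),'yawerr',round(np.degrees(np.arctan2(r[1,0],r[0,0]))-97,1),'F',np.round(s['force'],1),'gap',round(s['finger_gap'],2))
E
python3 - <<'E'
from h import *
st()
for n,p in dict(B1=(.614,.094),B2=(.626,-.024),B3=(.49,.07),N1=(.5655,.0275),N2=(.5115,-.039),sb=(.544,.328),wood=(.419,.185),driver=(.674,.268),tin=(.732,-.16),lm=(.539,.147),rm=(.57,-.097)).items(): print(n,tr(p))
# pixel check, crop->full
for n,u,v in [('B1',327,130),('B2',455,117),('B3',354,269),('N1',405,189),('N2',485,252)]:
    print(n,tr(ray('top',220+u*.3,140+v*.3,.088)))
s=arm.get_state();p=np.array(s['tcp_pos']);T=np.array([*wo(-.0085,-.362),.13]);psi=np.radians(16.8)
n=12
for k in range(n):
    d=(T-p)/(n-k); d=d if k else d
    r=8.2 if k<9 else 2.2
    print([round(float(a),1) for a in (100*(d[0]*np.cos(psi)+d[1]*np.sin(psi)),100*(d[0]*np.sin(psi)-d[1]*np.cos(psi)),-100*d[2],0,0,-r)])
    p=p+d; psi+=np.radians(r)
print(np.degrees(psi))
E
```

```text
t 0.8 tray [-445. -597.] z 229 yawerr -80.2 F [ 0.1 -0.6 -0.9] gap 1.0
B1 [65. 62.]
B2 [ 63. -57.]
B3 [-61.  53.]
N1 [9. 1.]
N2 [-53. -58.]
sb [ 24. 302.]
wood [-117.  176.]
driver [146. 227.]
tin [ 151. -205.]
lm [ -3. 123.]
rm [  -2. -123.]
B1 [64. 62.]
B2 [ 63. -51.]
B3 [-61.  52.]
N1 [ 4. -0.]
N2 [-58. -62.]
[3.9, -1.3, 0.8, 0.0, 0.0, -8.2]
[4.1, -0.7, 0.8, 0.0, 0.0, -8.2]
[4.1, -0.2, 0.8, 0.0, 0.0, -8.2]
[4.1, 0.4, 0.8, 0.0, 0.0, -8.2]
[4.0, 1.0, 0.8, 0.0, 0.0, -8.2]
[3.8, 1.6, 0.8, 0.0, 0.0, -8.2]
[3.6, 2.1, 0.8, 0.0, 0.0, -8.2]
[3.2, 2.6, 0.8, 0.0, 0.0, -8.2]
[2.8, 3.0, 0.8, 0.0, 0.0, -8.2]
[2.4, 3.4, 0.8, 0.0, 0.0, -2.2]
[2.2, 3.5, 0.8, 0.0, 0.0, -2.2]
[2.1, 3.6, 0.8, 0.0, 0.0, -2.2]
97.2
```

Request:
servo_tool(
  targets=[
    [0.2, 3.9, -1.3, 0.8, 0, 0, -8.2],
    [0.2, 4.1, -0.7, 0.8, 0, 0, -8.2],
    [0.2, 4.1, -0.2, 0.8, 0, 0, -8.2],
    [0.2, 4.1, 0.4, 0.8, 0, 0, -8.2],
    [0.2, 4.0, 1.0, 0.8, 0, 0, -8.2],
    [0.2, 3.8, 1.6, 0.8, 0, 0, -8.2],
    [0.2, 3.6, 2.1, 0.8, 0, 0, -8.2],
    [0.2, 3.2, 2.6, 0.8, 0, 0, -8.2],
    [0.2, 2.8, 3.0, 0.8, 0, 0, -8.2],
    [0.2, 2.4, 3.4, 0.8, 0, 0, -2.2],
    [0.2, 2.2, 3.5, 0.8, 0, 0, -2.2],
    [0.2, 2.1, 3.6, 0.8, 0, 0, -2],
  ],
)

```text
t: 2.0
tcp_pos: [0.5936, -0.3341, 0.1323]
orientation: [2.08, 2.354, -0.0]
force: [-0.6, -0.4, 0.4]
finger_gap: 0.801
grasp_force: 0.0
```

```bash
python3 -c "
from h import *
st()"
```

```text
t 2.0 tray [  -7. -361.] z 132 yawerr 0.1 F [-0.6 -0.4  0.4] gap 0.8
```

Request:
servo_tool(
  targets=[
    [0.2, 0, 0, 3.5, 0, 0, 0],
    [0.2, 0, 0, 3.5, 0, 0, 0],
    [0.2, 0, 0, 3.5, 0, 0, 0],
    [0.2, 1.5, 0, 0, 0, 0, 0],
    [0.2, 1.2, 0, 0, 0, 0, 0],
    [0.2, 1.2, 0.2, 0, 0, 0, 0],
    [0.2, 1.5, 0.2, 0, 0, 0, 0],
    [0.2, 1.5, 0.2, 0, 0, 0, 0],
    [0.2, 1.5, 0.2, 0, 0, 0, 0],
    [0.2, 1.5, 0, 0, 0, 0, 0],
    [0.2, 1.2, 0, 0, 0, 0, 0],
    [0.2, 0, 0, 0, 0, 0, 0],
  ],
)

```text
t: 3.2
tcp_pos: [0.5879, -0.221, 0.029]
orientation: [2.077, 2.355, 0.003]
force: [0.3, 0.1, -0.0]
finger_gap: 0.797
grasp_force: 0.0
```

```bash
python3 -c "
from h import *
st()"
```

```text
t 3.2 tray [   1. -248.] z 29 yawerr 0.2 F [ 0.3  0.1 -0. ] gap 0.8
```

Request:
servo_tool(
  targets=[
    [0.2, 0.7, 0, 0, 0, 0, 0],
    [0.2, 0.5, 0, 0, 0, 0, 0],
    [0.2, 0.3, 0, 0, 0, 0, 0],
    [0.2, 0, 0, 0, 0, 0, 0],
  ],
)

```text
t: 3.6
tcp_pos: [0.5858, -0.2099, 0.0285]
orientation: [2.08, 2.351, -0.0]
force: [1.0, -4.4, 3.1]
finger_gap: 0.799
grasp_force: 2.3
```

```bash
python3 -c "
from h import *
st()
print([tr(d['centre']) for d in arm.place_of('nut_bin','top')])
im=snap('top','t1.png'); cv2.imwrite('pics/c1.png',cv2.resize(im[120:270,220:460],(800,500),interpolation=cv2.INTER_CUBIC))"
```

```text
t 3.6 tray [  -0. -237.] z 29 yawerr -0.0 F [ 1.  -4.4  3.1] gap 0.8
[array([  -6., -268.]), array([7., 1.]), array([65., 64.])]
```

View pics/c1.png

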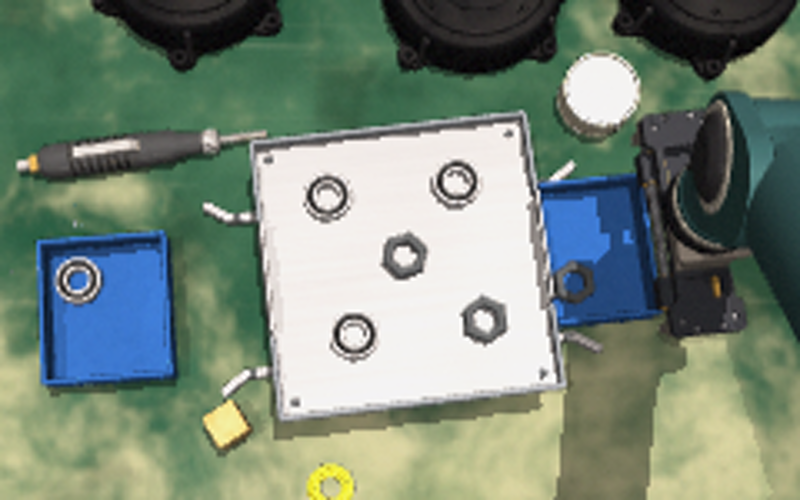

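The nut bin's inner edge is now tucked under the tray's right edge (crop x≈540–660) and the parts haven't moved. I'll give it a final nudge and then cross to the left bin.

Request:
servo_tool(
  targets=[
    [0.2, 0.4, 0, 0, 0, 0, 0],
    [0.2, 0, 0, 0, 0, 0, 0],
    [0.2, -2, 0, -1, 0, 0, 0],
    [0.2, 0, 0, -5, 0, 0, 0],
    [0.2, 0, 0, -5, 0, 0, 0],
    [0.2, 5, 0, -2, 0, 0, 0],
    [0.2, 5, 0, 0, 0, 0, 0],
    [0.2, 5, 0, 0, 0, 0, 0],
    [0.2, 5, 0, 0, 0, 0, 0],
    [0.2, 5, 0, 0, 0, 0, 0],
    [0.2, 5, 0, 0, 0, 0, 0],
    [0.2, 5, 0, 0, 0, 0, 0],
  ],
)

```text
t: 4.9
tcp_pos: [0.5425, 0.1222, 0.1555]
orientation: [-2.079, -2.352, 0.002]
force: [0.6, 0.3, -0.5]
finger_gap: 0.805
grasp_force: 0.0
```

```bash
python3 -c "
from h import *
st()"
```

```text
t 4.9 tray [-3. 98.] z 156 yawerr 0.1 F [ 0.6  0.3 -0.5] gap 0.8
```

Request:
servo_tool(
  targets=[
    [0.2, 5, 0, 0, 0, 0, 0],
    [0.2, 5, 0, 0, 0, 0, 0],
    [0.2, 5, 0, 0, 0, 0, 0],
    [0.2, 5, 0, 0, 0, 0, 0],
    [0.2, 5, -0.2, 0, 0, 0, 0],
    [0.2, 1.7, 0, 0, 0, 0, 0],
    [0.2, 0, 0, 4.5, 0, 0, 0],
    [0.2, 0, 0, 4.5, 0, 0, 0],
    [0.2, 0, 0, 3.7, 0, 0, 0],
    [0.2, -1.5, 0, 0, 0, 0, 0],
    [0.2, -1.2, 0, 0, 0, 0, 0],
    [0.2, -1.2, 0.2, 0, 0, 0, 0],
  ],
)

```text
t: 6.1
tcp_pos: [0.5172, 0.3453, 0.031]
orientation: [-2.081, -2.353, -0.004]
force: [-0.2, 1.7, -1.2]
finger_gap: 0.804
grasp_force: 0.9
```

Request:
servo_tool(
  targets=[
    [0.2, -1.5, 0.1, 0, 0, 0, 0],
    [0.2, -1.5, 0.1, 0, 0, 0, 0],
    [0.2, -1.5, 0.1, 0, 0, 0, 0],
    [0.2, -1.5, 0, 0, 0, 0, 0],
    [0.2, -1.2, 0, 0, 0, 0, 0],
    [0.2, -0.8, 0, 0, 0, 0, 0],
    [0.2, -0.5, 0, 0, 0, 0, 0],
    [0.2, -0.3, 0, 0, 0, 0, 0],
    [0.2, 0, 0, 0, 0, 0, 0],
  ],
)

```text
t: 7.0
tcp_pos: [0.5296, 0.2604, 0.0305]
orientation: [-2.078, -2.353, -0.005]
force: [-3.9, 7.5, 2.7]
finger_gap: 0.803
grasp_force: 3.7
```

```bash
python3 -c "
from h import *
st()"
```

```text
t 7.0 tray [  2. 237.] z 30 yawerr 0.1 F [-3.9  7.5  2.7] gap 0.8
```

Request:
servo_tool(
  targets=[
    [0.2, -0.4, 0, 0, 0, 0, 0],
    [0.2, 0, 0, 0, 0, 0, 0],
    [0.2, 2, 0, -1, 0, 0, 0],
    [0.2, 0, 0, -5, 0, 0, 0],
    [0.2, 0, 0, -5, 0, 0, 0],
    [0.35, -4.8, 1.6, 0, 0, 0, 0],
    [0.35, -4.8, 1.6, 0, 0, 0, 0],
    [0.35, -4.8, 1.6, 0, 0, 0, 0],
    [0.35, -4.8, 1.5, 0, 0, 0, 0],
    [0.35, 0, 0, 0, 0, 0, 0],
  ],
)

```text
t: 8.0
tcp_pos: [0.6168, 0.0818, 0.1395]
orientation: [2.094, 2.334, -0.006]
force: [-0.6, -0.2, -0.4]
finger_gap: 0.65
grasp_force: 0.0
```

```bash
python3 -c "
from h import *
st()
snap('top','t2.png')
for q in ['bearing_bin','nut_bin','bearing_1']: print(q,[(tr(d['centre']),round(d['centre'][2],3)) for d in arm.place_of(q,'top')])
im=snap('side','s2.png')"
```

```text
t 8.0 tray [66. 49.] z 140 yawerr -0.8 F [-0.6 -0.2 -0.4] gap 0.65
bearing_bin [(array([  4., 170.]), 0.004)]
nut_bin [(array([   3., -165.]), -0.003)]
bearing_1 [(array([-186.,   86.]), 0.002), (array([-103.,  416.]), 0.003), (array([-62.,  50.]), 0.077)]
```

View pics/s2.png

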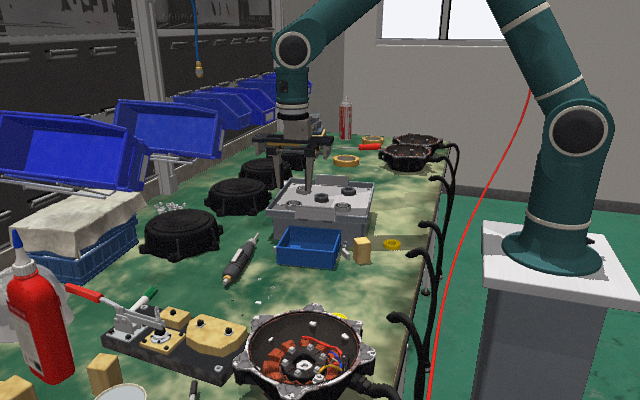

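Both bins are home, at (4,170) and (3,-165) in the tray frame, and the side view shows the left bin against the tray.

Request:
servo_tool(
  targets=[
    [0.35, 1.0, 0, 2, 0, 0, 0],
    [0.35, 0.2, 0, 0, 0, 0, 0],
    [0.35, 0, 0, 0, 0, 0, 0],
  ],
)

```text
t: 8.55
tcp_pos: [0.6113, 0.1071, 0.1192]
orientation: [-2.077, -2.356, 0.001]
force: [0.6, -0.0, -0.3]
finger_gap: 0.65
grasp_force: 0.0
```

```bash
python3 -c "
from h import *
st()"
```

```text
t 8.6 tray [64. 75.] z 119 yawerr 0.2 F [ 0.6 -0.  -0.3] gap 0.65
```

Request:
servo_tool(
  targets=[
    [0.35, -1.3, 0, 0, 0, 0, 0],
    [0.35, 0, 0, 1.4, 0, 0, 0],
    [0.35, 0, 0, 1.3, 0, 0, 0],
    [0.6, 0, 0, 0, 0, 0, 0],
    [0.6, 0, 0, 0, 0, 0, 0],
    [0.6, 0, 0, 0, 0, 0, 0],
    [0.6, 0, 0, 0, 0, 0, 0],
  ],
)

```text
t: 9.25
tcp_pos: [0.6134, 0.0925, 0.092]
orientation: [-2.081, -2.353, 0.0]
force: [-0.0, 0.1, -1.2]
finger_gap: 0.445
grasp_force: 30.0
```

```bash
python3 -c "
from h import *
st()"
```

```text
t 9.2 tray [64. 60.] z 92 yawerr 0.0 F [-0.   0.1 -1.2] gap 0.45
```

Request:
servo_tool(
  targets=[
    [0.6, 0, -1.6, 0, 0, 0, 0],
    [0.6, 0, -1.6, 0, 0, 0, 0],
    [0.6, 0, -1.6, 0, 0, 0, 0],
    [0.6, 0, -1.6, 0, 0, 0, 0],
    [0.6, 1.5, 0, 0, 0, 0, 0],
    [0.6, 1.5, 0, 0, 0, 0, 0],
    [0.6, 1.5, 0, 0, 0, 0, 0],
    [0.6, 1.5, 0, 0, 0, 0, 0],
    [0.6, 1.5, 0, 0, 0, 0, 0],
    [0.6, 0, 0, 0, 0, 0, 0],
  ],
)

```text
t: 10.25
tcp_pos: [0.5404, 0.1632, 0.0923]
orientation: [-2.074, -2.357, -0.003]
force: [-0.3, 0.9, -0.3]
finger_gap: 0.444
grasp_force: 30.0
```

```bash
python3 -c "
from h import *
st()"
```

```text
t 10.2 tray [  0. 139.] z 92 yawerr 0.3 F [-0.3  0.9 -0.3] gap 0.44
```

Request:
servo_tool(
  targets=[
    [0.43, 0, 0, 0, 0, 0, 0],
    [0.43, 0, 0, 0, 0, 0, 0],
    [0.43, 0, 0, 0, 0, 0, 0],
    [0.43, 0, 0, -2, 0, 0, 0],
    [0.43, 0, 0, -2, 0, 0, 0],
  ],
)

```text
t: 10.75
tcp_pos: [0.5406, 0.1581, 0.1321]
orientation: [-2.082, -2.352, 0.002]
force: [-0.1, -0.7, 0.1]
finger_gap: 0.567
grasp_force: 0.0
```

```bash
python3 -c "
from h import *
st()
im=snap('side','s3.png'); cv2.imwrite('pics/c3.png',cv2.resize(im[140:290,220:420],(800,600),interpolation=cv2.INTER_CUBIC))"
```

```text
t 10.8 tray [ -0. 134.] z 132 yawerr -0.0 F [-0.1 -0.7  0.1] gap 0.57
```

View pics/c3.png

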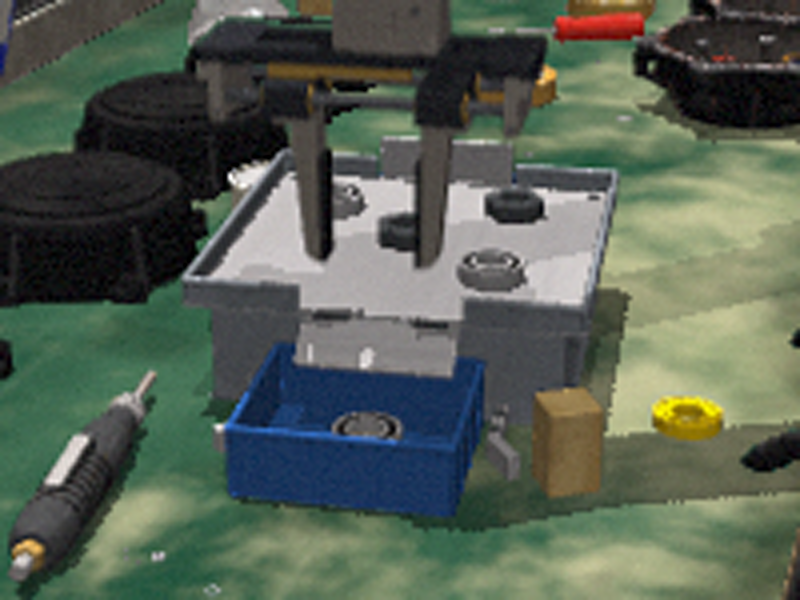

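The left flap is open and B1 has dropped into the bin, visible at crop (367,430). B3 is next.

Request:
servo_tool(
  targets=[
    [0.35, -2.1, -1.5, 0, 0, 0, 0],
    [0.35, -2.1, -1.6, 0, 0, 0, 0],
    [0.35, -2, -1.5, 0, 0, 0, 0],
    [0.35, -2, -1.5, 0, 0, 0, 0],
    [0.35, 0, 0, 0, 0, 0, 0],
    [0.35, 0, 0, 2, 0, 0, 0],
    [0.35, 0, 0, 2, 0, 0, 0],
    [0.6, 0, 0, 0, 0, 0, 0],
    [0.6, 0, 0, 0, 0, 0, 0],
    [0.6, 0, 0, 0, 0, 0, 0],
    [0.6, 0, 0, 0, 0, 0, 0],
  ],
)

```text
t: 11.9
tcp_pos: [0.4908, 0.0703, 0.0927]
orientation: [2.081, 2.353, 0.001]
force: [-0.1, 0.1, -0.5]
finger_gap: 0.44
grasp_force: 30.0
```

```bash
python3 -c "
from h import *
st()"
```

```text
t 11.9 tray [-60.  53.] z 93 yawerr 0.0 F [-0.1  0.1 -0.5] gap 0.44
```

Request:
servo_tool(
  targets=[
    [0.6, 0, 1.5, 0, 0, 0, 0],
    [0.6, 0, 1.5, 0, 0, 0, 0],
    [0.6, 0, 1.5, 0, 0, 0, 0],
    [0.6, 0, 1.4, 0, 0, 0, 0],
    [0.6, 0, 0, 0, 0, 0, 0],
    [0.6, 1.5, 0, 0, 0, 0, 0],
    [0.6, 1.5, 0, 0, 0, 0, 0],
    [0.6, 1.5, 0, 0, 0, 0, 0],
    [0.6, 1.5, 0, 0, 0, 0, 0],
    [0.6, 1.5, 0, 0, 0, 0, 0],
    [0.6, 0.7, 0, 0, 0, 0, 0],
    [0.6, 0, 0, 0, 0, 0, 0],
  ],
)

```text
t: 13.1
tcp_pos: [0.5383, 0.1617, 0.0923]
orientation: [-2.077, -2.355, -0.003]
force: [-1.6, 3.3, 3.5]
finger_gap: 0.44
grasp_force: 30.0
```

Request:
servo_tool(
  targets=[
    [0.43, 0, 0, 0, 0, 0, 0],
    [0.43, 0, 0, 0, 0, 0, 0],
    [0.43, 0, 0, 0, 0, 0, 0],
    [0.43, 0, 0, -2, 0, 0, 0],
    [0.43, 0, 0, -2.5, 0, 0, 0],
  ],
)

```text
t: 13.6
tcp_pos: [0.5381, 0.1577, 0.1363]
orientation: [-2.081, -2.351, 0.005]
force: [0.1, 0.3, 0.5]
finger_gap: 0.574
grasp_force: 0.0
```

```bash
python3 -c "
from h import *
st()
snap('side','s4.png');snap('top','t4.png')
for q in ['bearing_1','nut_1','bearing_bin']:
  for c in ['side','top']: print(q,c,[(tr(d['centre']),round(d['centre'][2],3),round(d['confidence'],2)) for d in arm.place_of(q,c)])"
```

```text
t 13.6 tray [ -3. 134.] z 136 yawerr -0.0 F [0.1 0.3 0.5] gap 0.57
bearing_1 side [(array([-186.,   84.]), 0.003, 0.73), (array([  0., 152.]), 0.016, 0.54), (array([-100.,  413.]), -0.001, 0.51), (array([ 70., -48.]), 0.075, 0.4), (array([ 146., -200.]), -0.002, 0.4)]
bearing_1 top [(array([-97., 416.]), 0.001, 0.55), (array([ 67., -55.]), 0.076, 0.48), (array([-186.,   84.]), -0.001, 0.4)]
nut_1 side [(array([-59., -65.]), 0.074, 0.63), (array([6., 3.]), 0.076, 0.63)]
nut_1 top [(array([9., 1.]), 0.073, 0.49), (array([-52., -58.]), 0.079, 0.39)]
bearing_bin side [(array([  2., 174.]), 0.001, 0.81), (array([ 149., -203.]), 0.0, 0.32)]
bearing_bin top [(array([  3., 167.]), -0.0, 0.9), (array([-55., -59.]), 0.076, 0.68)]
```

Request:
servo_tool(
  targets=[
    [0.35, -4, -1.1, 0, 0, 0, 0],
    [0.35, -4, -1.1, 0, 0, 0, 0],
    [0.35, -4, -1.1, 0, 0, 0, 0],
    [0.35, -4, -1, 0, 0, 0, 0],
    [0.35, -3.5, -1, 0, 0, 0, 0],
    [0.35, 0, 0, 0, 0, 0, 0],
    [0.35, 0, 0, 2.2, 0, 0, 0],
    [0.35, 0, 0, 2.2, 0, 0, 0],
    [0.7, 0, 0, 0, 0, 0, 0],
    [0.7, 0, 0, 0, 0, 0, 0],
    [0.7, 0, 0, 0, 0, 0, 0],
    [0.7, 0, 0, 0, 0, 0, 0],
  ],
)

```text
t: 15.2
tcp_pos: [0.5105, -0.041, 0.0938]
orientation: [2.08, 2.353, 0.001]
force: [-0.3, 0.1, -0.9]
finger_gap: 0.425
grasp_force: 30.0
```

```bash
python3 -c "
from h import *
st()"
```

```text
t 15.2 tray [-54. -60.] z 94 yawerr 0.1 F [-0.3  0.1 -0.9] gap 0.43
```

Request:
servo_tool(
  targets=[
    [0.7, 0, 1.3, 0, 0, 0, 0],
    [0.7, 0, 1.3, 0, 0, 0, 0],
    [0.7, 0, 1.3, 0, 0, 0, 0],
    [0.7, 0, 1.3, 0, 0, 0, 0],
    [0.7, 0, 0, 0, 0, 0, 0],
    [0.7, -1.5, 0, 0, 0, 0, 0],
    [0.7, -1.5, 0, 0, 0, 0, 0],
    [0.7, -1.5, 0, 0, 0, 0, 0],
    [0.7, -1.5, 0, 0, 0, 0, 0],
    [0.7, -1.6, 0, 0, 0, 0, 0],
    [0.7, 0, 0, 0, 0, 0, 0],
  ],
)

```text
t: 16.3
tcp_pos: [0.5707, -0.1155, 0.0928]
orientation: [2.087, 2.346, -0.004]
force: [0.1, -0.8, -0.7]
finger_gap: 0.428
grasp_force: 30.0
```

Request:
servo_tool(
  targets=[
    [0.43, 0, 0, 0, 0, 0, 0],
    [0.43, 0, 0, 0, 0, 0, 0],
    [0.43, 0, 0, 0, 0, 0, 0],
    [0.43, 0, 0, -2, 0, 0, 0],
    [0.43, 0, 0, -2.5, 0, 0, 0],
  ],
)

```text
t: 16.8
tcp_pos: [0.5702, -0.1094, 0.1376]
orientation: [-2.078, -2.353, 0.002]
force: [-0.0, -0.2, -0.2]
finger_gap: 0.572
grasp_force: 0.0
```

```bash
python3 -c "
from h import *
st()
snap('side','s5.png');snap('top','t5.png')
for q in ['bearing_1','nut_1','nut_bin']:
  for c in ['side','top']: print(q,c,[(tr(d['centre']),round(d['centre'][2],3),round(d['confidence'],2)) for d in arm.place_of(q,c)])"
```

```text
t 16.8 tray [  -3. -135.] z 138 yawerr 0.1 F [-0.  -0.2 -0.2] gap 0.57
bearing_1 side [(array([  0., 152.]), 0.016, 0.7), (array([ 68., -49.]), 0.073, 0.59), (array([-189.,   89.]), 0.002, 0.54), (array([-124.,  170.]), 0.001, 0.24)]
bearing_1 top [(array([ -5., 150.]), 0.021, 0.57), (array([-99., 416.]), 0.004, 0.48), (array([ 65., -58.]), 0.074, 0.44)]
nut_1 side [(array([ 7., -3.]), 0.076, 0.7)]
nut_1 top [(array([ 9., -0.]), 0.075, 0.43)]
nut_bin side []
nut_bin top [(array([144., 221.]), -0.003, 0.33)]
```

Request:
servo_tool(
  targets=[
    [0.35, 3.5, 0.4, 0, 0, 0, 0],
    [0.35, 3.5, 0.4, 0, 0, 0, 0],
    [0.35, 3.5, 0.3, 0, 0, 0, 0],
    [0.35, 3, 0, 0, 0, 0, 0],
    [0.35, 0, 0, 0, 0, 0, 0],
    [0.35, 0, 0, 2.3, 0, 0, 0],
    [0.35, 0, 0, 2.2, 0, 0, 0],
    [0.7, 0, 0, 0, 0, 0, 0],
    [0.7, 0, 0, 0, 0, 0, 0],
    [0.7, 0, 0, 0, 0, 0, 0],
    [0.7, 0, 0, 0, 0, 0, 0],
  ],
)

```text
t: 18.3
tcp_pos: [0.5657, 0.0247, 0.0936]
orientation: [2.081, 2.353, 0.0]
force: [-0.3, -0.1, -1.2]
finger_gap: 0.4
grasp_force: 30.0
```

```bash
python3 -c "
from h import *
st()"
```

```text
t 18.3 tray [ 9. -1.] z 94 yawerr 0.0 F [-0.3 -0.1 -1.2] gap 0.4
```

Request:
servo_tool(
  targets=[
    [0.7, -1.5, -0.5, 0, 0, 0, 0],
    [0.7, -1.7, -0.5, 0, 0, 0, 0],
    [0.7, -1.7, 0, 0, 0, 0, 0],
    [0.7, -1.7, 0, 0, 0, 0, 0],
    [0.7, -1.7, 0, 0, 0, 0, 0],
    [0.7, -1.7, 0, 0, 0, 0, 0],
    [0.7, -1.7, 0, 0, 0, 0, 0],
    [0.7, -1.7, 0, 0, 0, 0, 0],
    [0.7, 0, 0, 0, 0, 0, 0],
  ],
)

```text
t: 19.2
tcp_pos: [0.5719, -0.1137, 0.0932]
orientation: [2.086, 2.347, -0.002]
force: [-0.0, -1.4, 1.0]
finger_gap: 0.398
grasp_force: 30.0
```

Request:
servo_tool(
  targets=[
    [0.43, 0, 0, 0, 0, 0, 0],
    [0.43, 0, 0, 0, 0, 0, 0],
    [0.43, 0, 0, 0, 0, 0, 0],
    [0.43, 0, 0, -2, 0, 0, 0],
    [0.43, 0, 0, -2.5, 0, 0, 0],
    [0.35, 2, 1.7, 0, 0, 0, 0],
    [0.35, 2, 1.7, 0, 0, 0, 0],
    [0.35, 2, 1.7, 0, 0, 0, 0],
    [0.35, 2, 1.6, 0, 0, 0, 0],
    [0.35, 0, 0, 0, 0, 0, 0],
  ],
)

```text
t: 20.2
tcp_pos: [0.6298, -0.016, 0.1384]
orientation: [-2.073, -2.36, -0.005]
force: [0.0, 0.3, -0.4]
finger_gap: 0.651
grasp_force: 0.0
```

```bash
python3 -c "
from h import *
st()"
```

```text
t 20.2 tray [ 67. -50.] z 138 yawerr 0.4 F [ 0.   0.3 -0.4] gap 0.65
```

Request:
servo_tool(
  targets=[
    [0.35, 0, -0.1, 2.3, 0, 0, 0],
    [0.35, 0, 0, 2.2, 0, 0, 0],
    [0.6, 0, 0, 0, 0, 0, 0],
    [0.6, 0, 0, 0, 0, 0, 0],
    [0.6, 0, 0, 0, 0, 0, 0],
    [0.6, 0, 0, 0, 0, 0, 0],
  ],
)

```text
t: 20.8
tcp_pos: [0.6279, -0.022, 0.0939]
orientation: [2.081, 2.353, 0.0]
force: [0.3, 0.4, -0.4]
finger_gap: 0.447
grasp_force: 30.0
```

```bash
python3 -c "
from h import *
st()"
```

```text
t 20.8 tray [ 65. -55.] z 94 yawerr 0.0 F [ 0.3  0.4 -0.4] gap 0.45
```

Request:
servo_tool(
  targets=[
    [0.6, 1.4, -1, 0, 0, 0, 0],
    [0.6, 1.6, -1.1, 0, 0, 0, 0],
    [0.6, 1.6, -1.1, 0, 0, 0, 0],
    [0.6, 1.6, -1, 0, 0, 0, 0],
    [0.6, 1.6, -1.1, 0, 0, 0, 0],
    [0.6, 1.6, -1, 0, 0, 0, 0],
    [0.6, 1.6, 0, 0, 0, 0, 0],
    [0.6, 1.6, 0, 0, 0, 0, 0],
    [0.6, 1.6, 0, 0, 0, 0, 0],
    [0.6, 1.6, 0, 0, 0, 0, 0],
    [0.6, 1.6, 0, 0, 0, 0, 0],
    [0.6, 1.6, 0, 0, 0, 0, 0],
  ],
)

```text
t: 22.0
tcp_pos: [0.5421, 0.1603, 0.0932]
orientation: [2.081, 2.353, 0.0]
force: [-0.4, -2.0, 1.0]
finger_gap: 0.44
grasp_force: 30.0
```

Request:
servo_tool(
  targets=[
    [0.6, 0, 0, 0, 0, 0, 0],
    [0.43, 0, 0, 0, 0, 0, 0],
    [0.43, 0, 0, 0, 0, 0, 0],
    [0.43, 0, 0, 0, 0, 0, 0],
    [0.43, 0, 0, -2, 0, 0, 0],
    [0.43, 0, 0, -3, 0, 0, 0],
    [0.43, -5, 0, -3, 0, 0, 0],
    [0.43, -5, 0, -3, 0, 0, 0],
    [0.43, -4, 0, 0, 0, 0, 0],
    [0.43, 0, 0, 0, 0, 0, 0],
  ],
)

```text
t: 23.0
tcp_pos: [0.5584, 0.0263, 0.195]
orientation: [2.092, 2.339, -0.003]
force: [0.5, 0.1, -0.5]
finger_gap: 0.569
grasp_force: 0.0
```

```bash
python3 -c "
from h import *
st()
a=snap('side','s6.png');b=snap('top','t6.png')
for q in ['bearing_1','nut_1','nut_bin','bearing_bin']:
  for c in ['side','top']: print(q,c,[(tr(d['centre']),round(d['centre'][2],3),round(d['confidence'],2)) for d in arm.place_of(q,c)])
A=cv2.resize(a[150:290,240:400],(640,560)[:2])[:, :]
cv2.imwrite('pics/c6.png',np.hstack([cv2.resize(a[160:280,240:380],(400,343)),cv2.resize(b[150:253,220:460],(400,172*2))[:343]]))"
```

```text
t 23.0 tray [2. 1.] z 195 yawerr -0.6 F [ 0.5  0.1 -0.5] gap 0.57
bearing_1 side [(array([-191.,   86.]), 0.0, 0.66), (array([  4., 160.]), 0.042, 0.56), (array([-98., 415.]), 0.001, 0.38)]
bearing_1 top [(array([-102.,  416.]), -0.003, 0.7), (array([ -1., 154.]), 0.044, 0.67), (array([ -2., 124.]), 0.078, 0.59), (array([-186.,   83.]), -0.001, 0.43)]
nut_1 side []
nut_1 top [(array([146., 226.]), -0.002, 0.42), (array([  49., -167.]), 0.029, 0.39)]
nut_bin side []
nut_bin top [(array([   4., -169.]), -0.003, 0.67)]
bearing_bin side [(array([  3., 174.]), -0.002, 0.8)]
bearing_bin top [(array([  2., 167.]), 0.002, 0.9)]
```

View pics/c6.png

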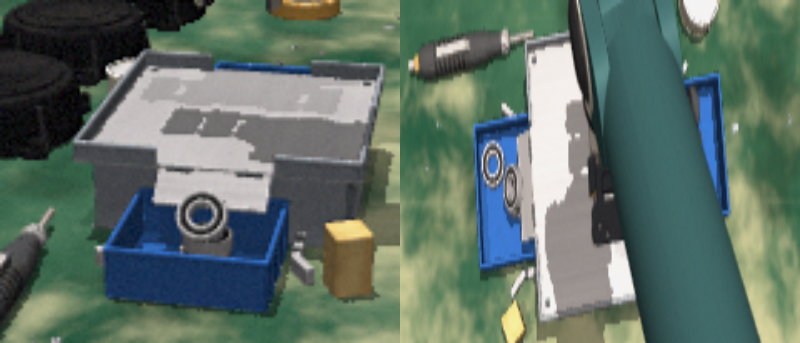

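One bearing is propped on the pile against the flap tip, at left-hand crop pixel (200,213). I'll nudge it outward along the flap with closed fingers.

Request:
servo_tool(
  targets=[
    [1, 3.5, 0, 3, 0, 0, 0],
    [1, 3.5, 0, 3, 0, 0, 0],
    [1, 3, 0, 2.5, 0, 0, 0],
    [1, 2.9, 0, 1, 0, 0, 0],
    [1, 0, 0, 0, 0, 0, 0],
    [1, 0, 0, 0, 0, 0, 0],
    [1, 0.8, 0, 0.6, 0, 0, 0],
    [1, 0.8, 0, 0.6, 0, 0, 0],
    [1, 0.8, 0, 0.6, 0, 0, 0],
    [1, 0.8, 0, 0.6, 0, 0, 0],
    [1, 0, 0, 0, 0, 0, 0],
  ],
)

```text
t: 24.6
tcp_pos: [0.5367, 0.1955, 0.0747]
orientation: [-2.078, -2.354, 0.001]
force: [-0.5, -0.0, -0.6]
finger_gap: 0.004
grasp_force: 0.0
```

```bash
python3 -c "
from h import *
st()
a=snap('side','s7.png');b=snap('top','t7.png')
for q in ['bearing_1','nut_1','nut_bin']:
  for c in ['side','top']: print(q,c,[(tr(d['centre']),round(d['centre'][2],3),round(d['confidence'],2)) for d in arm.place_of(q,c)])
cv2.imwrite('pics/c7.png',np.hstack([cv2.resize(a[160:280,240:380],(400,343)),cv2.resize(b[150:253,220:460],(400,172*2))[:343]]))"
```

```text
t 24.6 tray [  1. 172.] z 75 yawerr 0.1 F [-0.5 -0.  -0.6] gap 0.0
bearing_1 side [(array([ -1., 164.]), 0.043, 0.62), (array([ -1., 152.]), 0.017, 0.58), (array([-188.,   85.]), 0.001, 0.5), (array([-98., 413.]), -0.001, 0.43)]
bearing_1 top [(array([-102.,  414.]), -0.001, 0.45)]
nut_1 side []
nut_1 top [(array([   4., -170.]), 0.026, 0.53), (array([  49., -167.]), 0.032, 0.46)]
nut_bin side []
nut_bin top [(array([   4., -167.]), -0.002, 0.91)]
```

View pics/c7.png

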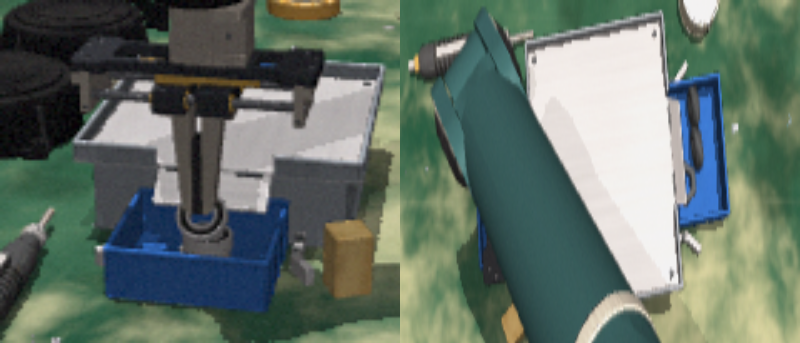

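All three nuts are in the nut bin. The bearing is still propped, so I'll push it sideways off the pile toward the empty side of the bin.

Request:
servo_tool(
  targets=[
    [1, 0, 0, -4, 0, 0, 0],
    [1, -0.5, 2, 0, 0, 0, 0],
    [1, -0.4, 2, 0, 0, 0, 0],
    [1, 0, 0, 0, 0, 0, 0],
    [1, 0, 0, 2, 0, 0, 0],
    [1, 0, 0, 2, 0, 0, 0],
    [1, 0, 0, 2, 0, 0, 0],
    [1, 0, 0, 0, 0, 0, 0],
  ],
)

```text
t: 25.8
tcp_pos: [0.5756, 0.1892, 0.0529]
orientation: [-2.078, -2.352, 0.008]
force: [0.0, 0.5, -0.8]
finger_gap: 0.004
grasp_force: 0.0
```

Request:
servo_tool(
  targets=[
    [1, 0, -0.8, 0, 0, 0, 0],
    [1, 0, -0.8, 0, 0, 0, 0],
    [1, 0, -0.8, 0, 0, 0, 0],
    [1, 0, -0.8, 0, 0, 0, 0],
    [1, 0, -0.8, 0, 0, 0, 0],
    [1, 0, 0, 0, 0, 0, 0],
  ],
)

```text
t: 26.4
tcp_pos: [0.5375, 0.185, 0.0558]
orientation: [-2.08, -2.354, 0.001]
force: [-0.2, 0.5, 0.1]
finger_gap: 0.002
grasp_force: 0.0
```

```bash
python3 -c "
from h import *
st()
a=snap('side','s8.png')
for q in ['bearing_1','bearing_bin']:
  for c in ['side']: print(q,c,[(tr(d['centre']),round(d['centre'][2],3),round(d['confidence'],2)) for d in arm.place_of(q,c)])
"
```

```text
t 26.4 tray [  0. 161.] z 56 yawerr 0.1 F [-0.2  0.5  0.1] gap 0.0
bearing_1 side [(array([-191.,   88.]), 0.004, 0.66), (array([-17., 181.]), 0.021, 0.53), (array([  2., 149.]), 0.015, 0.48), (array([-99., 414.]), -0.002, 0.48)]
bearing_bin side [(array([  3., 171.]), -0.003, 0.86)]
```

Request:
servo_tool(
  targets=[
    [1, 0, 0, -3, 0, 0, 0],
    [1, 0, 0, -4, 0, 0, 0],
    [1, 0, 0, -4, 0, 0, 0],
    [1, -4, 0, -3, 0, 0, 0],
    [1, -4, 0, 0, 0, 0, 0],
    [1, -4, 0, 0, 0, 0, 0],
    [1, -3, 0, 0, 0, 0, 0],
    [1, 0, 0, 0, 0, 0, 0],
    [1, 0, 0, 0, 0, 0, 0],
  ],
)

```text
t: 27.45
tcp_pos: [0.5574, 0.0359, 0.1956]
orientation: [-2.083, -2.351, -0.001]
force: [-0.6, -0.1, -0.1]
finger_gap: 0.006
grasp_force: 0.0
```

```bash
python3 -c "
from h import *
st()
a=snap('side','s9.png');b=snap('top','t9.png')
for q in ['bearing_1','bearing_bin','nut_bin','grease_tin','wood_block','air_driver']:
  for c in ['side','top']: print(q,c,[(tr(d['centre']),round(d['centre'][2],3),round(d['confidence'],2)) for d in arm.place_of(q,c)])
cv2.imwrite('pics/c9.png',np.hstack([cv2.resize(a[160:280,240:380],(400,343)),cv2.resize(b[160:250,220:325],(400,343))]))"
```

```text
t 27.4 tray [ 2. 11.] z 196 yawerr -0.1 F [-0.6 -0.1 -0.1] gap 0.01
bearing_1 side [(array([-189.,   86.]), 0.002, 0.61), (array([  3., 151.]), 0.017, 0.49), (array([-97., 412.]), -0.001, 0.46), (array([-13., 180.]), 0.021, 0.45)]
bearing_1 top [(array([-98., 413.]), -0.001, 0.64), (array([-184.,   85.]), -0.003, 0.49), (array([-14., 173.]), 0.02, 0.41)]
bearing_bin side [(array([  5., 173.]), -0.001, 0.56), (array([   4., -122.]), 0.074, 0.32)]
bearing_bin top [(array([  1., 167.]), 0.003, 0.58)]
nut_bin side [(array([ -1., 125.]), 0.073, 0.48), (array([143., 231.]), 0.001, 0.18)]
nut_bin top [(array([   5., -168.]), 0.001, 0.59)]
grease_tin side [(array([ 146., -204.]), -0.0, 0.44)]
grease_tin top [(array([ 151., -205.]), -0.004, 0.64), (array([-1.,  1.]), -0.003, 0.17)]
wood_block side [(array([-120.,  174.]), -0.002, 0.95)]
wood_block top [(array([-122.,  170.]), -0.001, 0.61)]
air_driver side [(array([143., 230.]), -0.0, 0.68)]
air_driver top [(array([145., 224.]), -0.002, 0.93)]
```

View pics/c9.png

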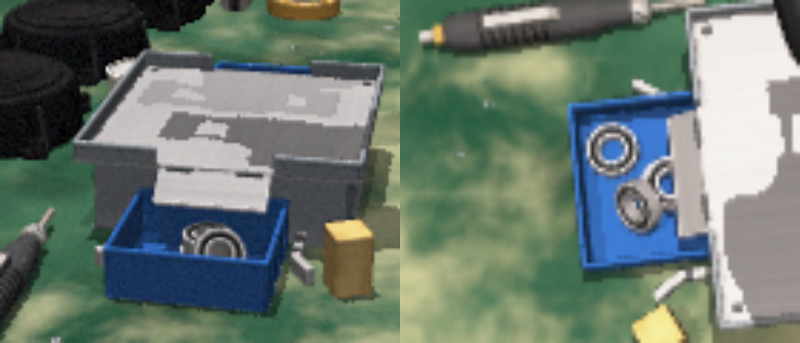

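```bash
python3 -c "
import cv2,numpy as np
f=lambda n:cv2.resize(cv2.imread('pics/'+n)[160:235,380:455],(390,390),interpolation=cv2.INTER_CUBIC)
cv2.imwrite('pics/c10.png',np.hstack([f('t7.png'),f('t9.png')]))"
```

```text
(no output)
```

View pics/c10.png

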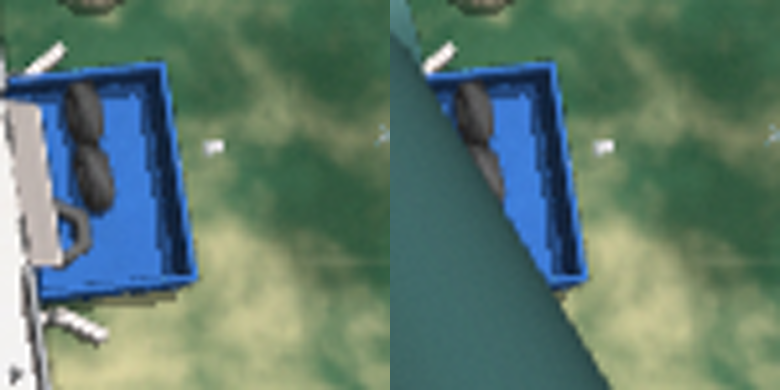

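The nut bin holds three nuts: two standing on edge, unchanged between both pictures, and one flat at the flap. All are at rest and well below the height limit.

```bash
python3 -c "
from h import *
print(arm.sign_off())"
```

```text
the job is handed in; nothing more can be done
None
```

I handed the job in with about 27 s used: both bins are home, the tray is empty, the nuts are in the nut bin and the bearings in the bearing bin. No verdict came back, and one bearing is hidden under the left flap, so I inferred it from the heights of the two on top. I gripped each part to slide it along the deck and released it just past the edge, over the flap.

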